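Fit a spring-catch stop pin in a jig and tug-test it

TASK

Take the steel stop pin with the ribbed knob from the wooden rack and push it firmly, but without ramming it, fully home into one of the two sockets of the fenced jig block, then tug its knob straight up with a steady pull of about 12 N (never 20 N or more) to prove that the socket's catch holds it. The hidden catch of one socket is worn and lets the pin slip out at a light pull: if that happens, push the pin home in the other socket and tug it there. Leave the pin standing fully home in the socket where it held, and leave everything else where it is.

Things in the scene. Friction and masses are not known exactly. Their poses are not given: they have to be found in the camera images.
- pin: Steel stop pin, 0.16 kg: round upright shank 18 mm thick, 45 mm long, foot tapered over 8 mm to 9 mm, 12.8 mm thick groove 16 to 28 mm above the foot end; flange 32 mm across, 6 mm thick on the shank; knob above it. Origin: centre of the foot end, z up. Starts in a rack hole, flange on the rack. Home in a socket its flange lies on the block; both times the foot is 5 mm above the table.
- knob_mid (a point): Grip point on the pin: the centre of its ribbed metal knob, an upright cylinder 26 mm in diameter and 38 mm high (its lower end 1 mm above the flange), 73 mm above the foot; moves with the knob.
- pin_knob (a joint): How far the knob has been drawn up out of the pin, in m, 0 at rest and at most 0.010: the knob rides on a spring of 4 N per mm, so 0.003 is a pull of 12 N on a pin that holds; pushing down on the knob pushes the pin directly.
- jig: Jig block, fixed to the table: wooden block 120 (its x) by 240 (its y) by 50 mm high with a wooden fence 18 mm high along the top of its +x edge, and two round through sockets 20 mm behind its centre line. Origin at the centre of its underside. One socket has a sound catch, the other a worn one; this cannot be seen and changes from time to time.
- socket_a (a point): Centre of one socket's mouth, on the block's top 50 mm above the table, 65 mm to the block's +y. Hole 20.5 mm, chamfered. The pin enters freely, meets the catch some 17 mm before home, needs 3 to 10 N of push to pass it and stops hard on its flange. A sound catch then holds over 20 N with 2 mm of free play; the worn one lets go at 5 N or less.
- socket_b (a point): Centre of the other socket's mouth, the same, 65 mm to the block's -y.
- catch_1_p0 (a joint): First of the two spring jaws of the sound catch, hidden inside the block, in m: 0 while its socket is empty, about 0.0012 with the pin home between the jaws. The reading is too rough to rely on; it does not say which socket it is. Test by tugging.
- catch_1_p1 (a joint): The second jaw of the sound catch, opposite the first; the same.
- rack: The pin rack, fixed to the table: plain wooden block 65 (its x) by 160 (its y) by 50 mm high without a fence, with two 23 mm holes 45 mm either side of its centre along its y; one holds the stop pin, the other a plain wooden peg. Origin at the centre of its underside.
- spare: Plain wooden peg with a 28 mm head 18 mm high, in the other rack hole; leave it. Origin at its foot.
- glue: Yellow glue bottle, 56 mm in diameter, 170 mm high, standing; leave it. Origin at the bottom.
- screws: Glass jar, 64 mm in diameter, 75 mm high; leave it. Origin at the bottom.
- square: Try square lying down, blade 150 mm, 16 mm high; leave it. Origin under its stock.
- offcut: Board offcut 50 by 110 by 19 mm, lying on the table beyond one block; leave it. Origin at its underside.
- wedge_block: Wood scrap 40 by 70 by 22 mm, lying on the table beyond the other block; leave it. Origin at its underside.
- tape: Tape measure lying flat, 68 mm across, 32 mm high; leave it. Origin at its underside.
Mind the look-alikes: they are no part of the job. Of the things that look like the pin, the larger one is meant.

How it is judged:
By the outcome, as a careful person would: the job done as asked, in the order asked, and still so for the second after the job is handed in, with the robot touching nothing.
It also fails if it takes over 67 s, if anything falls off the work surface, if the arm or the gripper's body presses on something with over 40 N, if the wrist force passes 120 N, or if a joint passes its speed limit or range.

ROBOT

A 7-joint arm with a two-finger parallel gripper is mounted at the origin on the work surface. World frame = base frame: x ahead of the robot, y to its left, z up, the work surface at z = 0. Lengths are in mm, angles in rad, forces in N, time in s.
With the tool pointing down it reaches from about 350 to 900 mm from the base axis. Payload 7.2 kg.
Tool frame: the origin (TCP) lies midway between the tips of the shut fingers; the grasp point (between the pads) lies 19 mm behind it (r.hold_point_z is the distance from the TCP to the grasp point, in mm); z points along the fingers, y is the direction in which the jaws open and shut (so a half turn about z gives the same grasp; the last joint's range is limited). The gripper opens to 88 mm and grips with 3 to 60 N. Pads are 20 mm wide; open, the fingers measure 115 mm over their backs; the gripper's body (75 mm by 178 mm) begins 61 mm behind the grasp point.
Start: joints at [-1.41, 0.411, -0.013, 1.596, 0.006, 1.134, -0.082], TCP at [141.765, 608.713, 222.653] pointing down, gripper open.
Joint ranges: [-2.95, 2.95], [-0.29, 1.99], [-1.47, 1.44], [0.14, 2.54], [-1.03, 4.17], [0.13, 1.85], [-2.86, 2.86]. Speed limits (rad/s): [2.39, 2.39, 3.01, 3.01, 3.14, 3.14, 3.14].

INTERFACE

Orientations are given as a unit quaternion [x, y, z, w].
In Python, from cell import r gives the robot as it stands.
- The arm moves only by the tool jog_arm, never from a script. Its argument "deltas" is one flat list of numbers, 6 for each row, row after row: the shift along the tool's x, y, z in m, then the turn, a rotation vector about the tool's x, y, z in rad. A call has 1 to 20 rows; each row shifts and turns the pose as measured when the row begins, along the tool's axes as they then stand; what a row does not reach is not made up. A row lasts 1/10 s, in which the tool goes at most 50 mm and 8.59 degrees, less where a joint would pass 70% of its speed; a pose out of reach is approached as far as the arm can. A call is refused whole if a number of a shift passes 0.05 or a number of a turn 0.15, either way. A call with a gripper value outside its range is refused whole. "claw" is the opening, from 0 (shut) to 1 (fully open), set as the call begins (left out, the last holds). The fingers move at their own pace and stop on an object; "newtons" is the grip in N (left out, the last holds). Time passes only in rows, so rows that do not move let the fingers close. It gives the time, the measured TCP pose, the force and the opening at its end, in the units of the state.
- r.get_obs(): the state, without advancing time (a new reading comes with each control period).
- r.snapshot(name): name is "side" or "top"; returns the picture (400x640x3 uint8, red, green, blue); there is no depth.
- r.camera_model(name): a dict with "fx", "fy", "cx", "cy" (pixels), "distortion" ([k1, k2, p1, p2, k3] as OpenCV has them; the pictures are not rectified), "rvec" (rotation vector, rad) and "tvec" (3), from world to camera coordinates, as OpenCV has them. Camera axes: x right, y down, z forward; pixel columns grow to the right and rows downward; lengths in mm; the calibration is good to about 2 mm. A picture is of the moment at which its call begins. camera_model takes no time and is no camera call.
- r.close_job(): hands the job in, once; it reports no verdict.
Trained networks look in the newest picture that a camera, given by its name, has taken for a name from the list of things; names that differ only in an ending like _2 or _b are one class to them, and where a whole thing is asked for, a point or a joint stands for the part that bears it (a point fixed in the world has none). Each returns a list of dicts, best first, with "confidence" (0 to 1); they miss things now and then, are a little off and sometimes report something else, mostly with a low value. They report only what shows in the picture. A call takes as long as a camera call. They do not tell look-alikes from the thing itself.
- r.trace(query, camera): "pixels" (400x640 bool, what is visible of it) and "position" ([column, row] in pixels, amid what is visible of it).
The state is a dict: "time": time; "joint_pos": joint angles; "qvel": joint speeds; "joint_efforts": joint torques, N m; "eef_pos": TCP position; "eef_rot": TCP orientation; "wrist_force": force on the tool from outside, world axes, zero at the start; "torque": the same for the moment, N m; "width": finger opening in mm.
Only numpy, scipy, OpenCV 4.12 (cv2) and the standard library are available. Lean on these libraries where they do the work, as an engineer would, in place of code of your own. Each camera call takes 0.05 s, during which the arm holds its last target.

## Working session

There is one attempt and no reset: what is moved stays moved. The work goes in short steps, Python scripts to look and compute and a tool call to move; the robot and the scene stay as the last step left them, time stands still between calls to the robot, and variables do not carry over. Pictures are saved under pics/ and viewed, and the job is handed in when it is done.

Besides the shell and the picture viewer there is one more tool, called after "Call:" in YAML: its name, and indented under it one key for each argument. jog_arm: Moves the arm, as the interface text tells. Its arguments: {"type":"object","properties":{"deltas":{"type":"array","items":{"type":"number"}},"claw":{"type":"number"},"newtons":{"type":"number"}},"required":["deltas"]}

```bash
ls; mkdir -p pics
python3 - <<'E'
from cell import r
import cv2
o=r.get_obs()
for k,v in o.items(): print(k,v)
print(r.hold_point_z)
for n in("side","top"):
    im=r.snapshot(n); cv2.imwrite(f"pics/{n}0.png",im[:,:,::-1]); print(n,r.camera_model(n))
E
```

```text
pics
time 0.0
joint_pos [-1.41018362  0.41189245 -0.01270512  1.59701881  0.00560642  1.13429279
 -0.08223823]
qvel [-0.0002884   0.00332058 -0.00076136  0.00076434  0.00041427 -0.00083204
  0.00075612]
joint_efforts [-5.49173565e-04 -5.87952054e+01  6.41945153e-01 -2.91076934e+01
 -5.37227502e-02  1.82877289e-02  1.25222359e-04]
eef_pos [141.69794671 608.21960054 221.82408629]
eef_rot [ 1.14165511e-01  9.93461431e-01 -7.87306935e-04 -3.00012278e-05]
wrist_force [ 0.24354429  0.25148396 -0.17045128]
torque [-0.03569959  0.05867194 -0.00546007]
width 87.7626754203885
18.700000000000003
side {'fx': 470.59422806956815, 'fy': 470.59422806956815, 'cx': 319.1014546766399, 'cy': 202.0461825586109, 'distortion': array([-0.06789593,  0.        ,  0.        ,  0.        ,  0.        ]), 'rvec': array([ 2.11420922, -0.67815622,  0.32690701]), 'tvec': array([-448.8407666 ,  247.00754692,  979.57598277])}
top {'fx': 418.94702200860075, 'fy': 418.94702200860075, 'cx': 319.28377402792995, 'cy': 200.321185599515, 'distortion': array([-0.07718323,  0.        ,  0.        ,  0.        ,  0.        ]), 'rvec': array([ 2.1542456 , -2.11591796,  0.15693879]), 'tvec': array([  13.97016373,  554.15327724, 1046.91852876])}
```

View pics/side0.png

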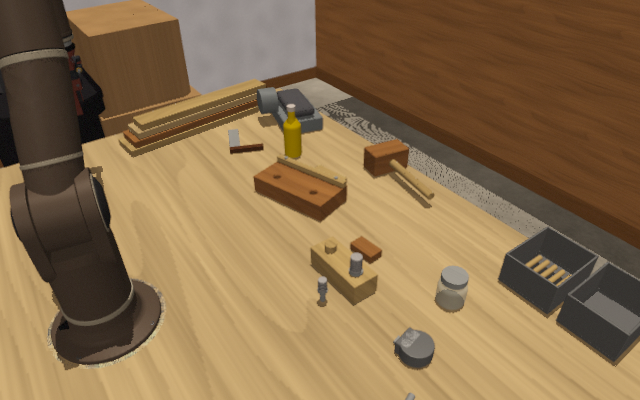

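View pics/top0.png

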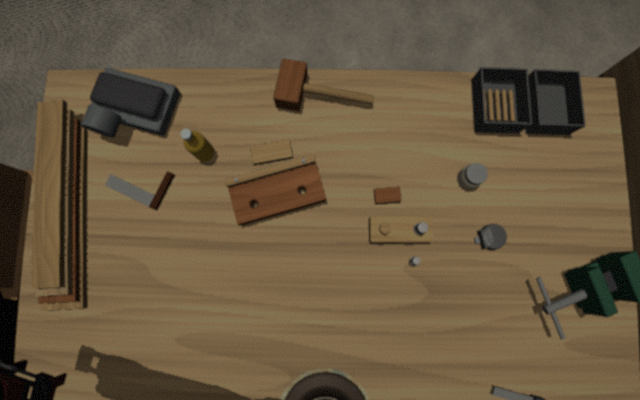

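```bash
cat > h.py <<'E'
import numpy as np, cv2
from cell import r
from scipy.spatial.transform import Rotation as R
def cam(n):
    c=r.camera_model(n);K=np.array([[c['fx'],0,c['cx']],[0,c['fy'],c['cy']],[0,0,1]])
    Rm=cv2.Rodrigues(np.array(c['rvec']))[0];return K,np.array(c['distortion']),Rm,np.array(c['tvec'])
def ray(n,p):
    K,d,Rm,t=cam(n);u=cv2.undistortPoints(np.array([[p]],float),K,d)[0,0]
    return -Rm.T@t, Rm.T@np.array([u[0],u[1],1])
def onz(n,p,z):
    o,v=ray(n,p);return o+v*(z-o[2])/v[2]
def proj(n,P):
    K,d,Rm,t=cam(n);return cv2.projectPoints(np.array(P,float).reshape(-1,3),cv2.Rodrigues(Rm)[0],t,K,d)[0][:,0]
def tri(ps,pt):
    A=[];b=[]
    for n,p in(('side',ps),('top',pt)):
        o,v=ray(n,p);v=v/np.linalg.norm(v);M=np.eye(3)-np.outer(v,v);A.append(M);b.append(M@o)
    return np.linalg.lstsq(np.vstack(A),np.hstack(b),rcond=None)[0]
E
python3 - <<'E'
from h import *
for q in("pin","knob_mid","jig","socket_a","rack"):
  for n in("side","top"):
    for d in r.trace(q,n)[:4]: print(q,n,round(d['confidence'],2),d['position'],d['pixels'].sum())
for n,boxes in(("top",[(220,140,340,230),(360,175,450,275)]),("side",[(245,145,355,225),(300,230,390,310)])):
    im=cv2.imread(f"pics/{n}0.png")
    for i,b in enumerate(boxes):
        c=cv2.resize(im[b[1]:b[3],b[0]:b[2]],None,fx=6,fy=6,interpolation=cv2.INTER_CUBIC)[:600,:800];cv2.imwrite(f"pics/{n}_c{i}.png",c)
E
```

```text
pin side 0.58 [325.1, 285.5] 182
pin side 0.57 [354.9, 265.8] 277
pin top 0.42 [420.8, 228.8] 131
pin top 0.38 [416.7, 261.1] 59
knob_mid side 0.74 [237.9, 146.7] 419
knob_mid side 0.71 [356.4, 262.5] 220
knob_mid side 0.44 [322.4, 284.3] 130
knob_mid top 0.42 [421.3, 226.7] 118
jig side 0.86 [301.7, 184.0] 3632
jig side 0.48 [357.1, 262.2] 242
jig side 0.24 [237.9, 147.5] 400
jig top 0.59 [273.5, 190.5] 4528
socket_a side 0.59 [299.9, 186.5] 3711
socket_a top 0.77 [276.1, 188.6] 4400
socket_a top 0.75 [272.0, 150.7] 714
rack side 0.75 [343.1, 275.9] 2014
rack top 0.77 [395.3, 231.0] 1439
```

View pics/top_c0.png

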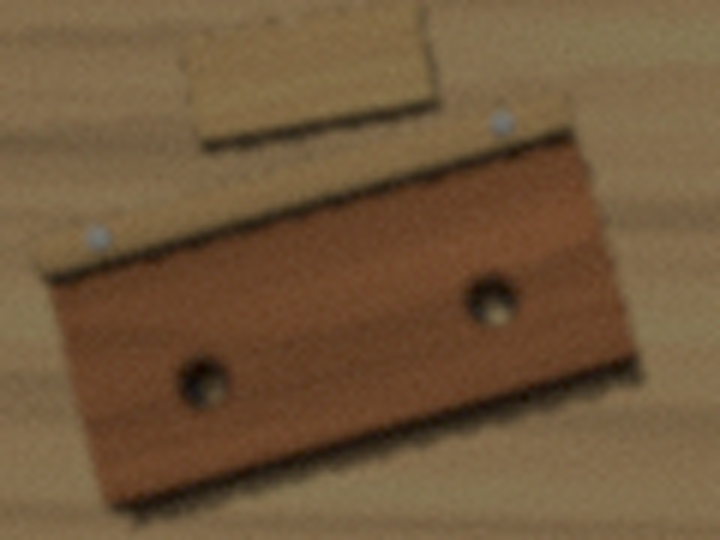

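View pics/top_c1.png

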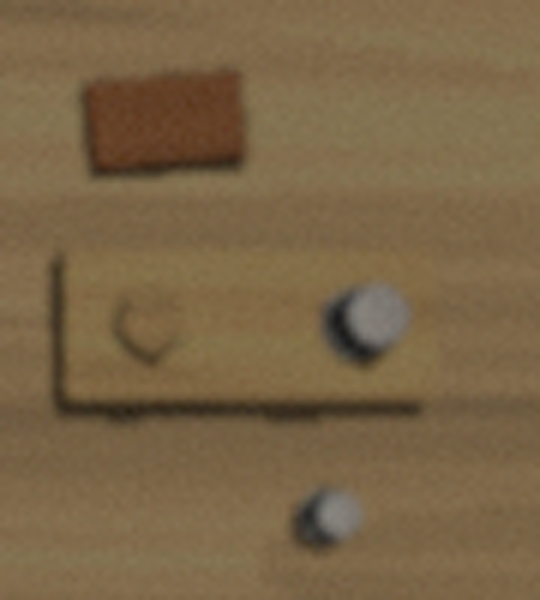

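View pics/side_c0.png

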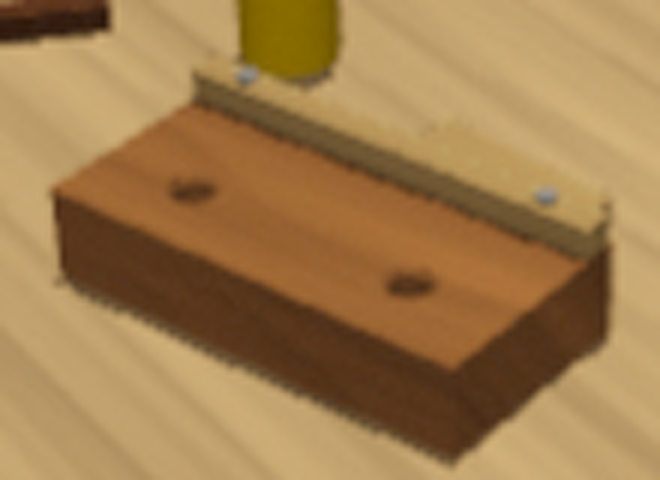

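View pics/side_c1.png

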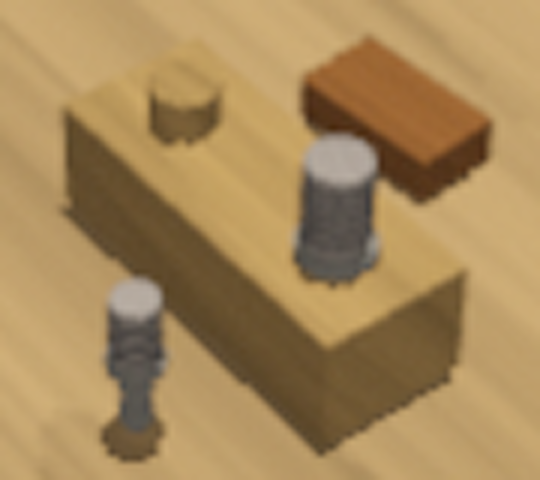

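Run:
```python
from h import *
from scipy.optimize import least_squares
def px(x0,y0,c): return np.array([x0+(c[0]+.5)/6-.5,y0+(c[1]+.5)/6-.5])
# jig fit; signs: +y left in top
J=[(-20,65,50),(-20,-65,50),(-60,120,50),(-60,-120,50)]
T=[px(220,140,c) for c in[(204,382),(492,300),(112,507),(632,358)]]
S=[px(245,145,c) for c in[(193,191),(410,285),(55,193),(455,368)]]
J=np.array(J,float)
def P(v): 
    c,s=np.cos(v[2]),np.sin(v[2]);return np.c_[v[0]+c*J[:,0]-s*J[:,1],v[1]+s*J[:,0]+c*J[:,1],J[:,2]]
for i in range(4): print(tri(S[i],T[i]),onz('side',S[i],50),onz('top',T[i],50))
f=lambda v:np.r_[(proj('top',P(v))-T).ravel(),(proj('side',P(v))-S).ravel()]
s=least_squares(f,[600,100,0.2]);print(s.x,np.round(s.fun,1));print(P(s.x))
kt=px(360,175,(375,316));ks=px(300,230,(341,161))
print('knob',tri(ks,kt),onz('side',ks,97),onz('top',kt,97))
RJ=[(px(360,175,c)) for c in [(60,403),(420,403),(430,250)]]
for q in RJ: print('rack',onz('top',q,50))
for c in[(68,110),(328,347),(467,270),(200,40)]: print('rackside',onz('side',px(300,230,c),50))
print(R.from_quat(r.get_obs()['eef_rot']).as_matrix())
```

```text
[541.80163009 194.88501175  47.31837637] [539.00936113 191.53836642  50.        ] [542.17478605 194.05563874  50.        ]
[580.243258    70.80962061  47.18270275] [577.40920254  67.63389668  50.        ] [580.26599929  70.37614869  50.        ]
[487.36057616 231.99844172  47.67956541] [485.72883736 228.74770991  50.        ] [487.21449321 231.48451019  50.        ]
[557.88594443   8.44633762  47.44908736] [557.69150412   5.04248705  50.        ] [555.86260343   9.31481862  50.        ]
[5.79359040e+02 1.37479793e+02 2.99892835e-01] [ 0.1  0.4  0.3  0.3 -1.1  0.2  1.6 -0.6  0.2 -0.6  0.2 -0.6 -0.7 -1.
 -0.1  0. ]
[[541.04951845 193.67036663  50.        ]
 [579.45383589  69.47250674  50.        ]
 [486.58681188 234.39890199  50.        ]
 [557.48709022   5.11054527  50.        ]]
knob [ 483.51948291 -231.85240942   91.37471661] [ 479.75406849 -236.56397393   97.        ] [ 482.78752224 -230.40810325   97.        ]
rack [ 448.08782918 -106.39189215   50.        ]
rack [ 450.42081277 -260.21902926   50.        ]
rack [ 516.18091523 -265.85682832   50.        ]
rackside [ 446.61515989 -114.07068547   50.        ]
rackside [ 449.90619439 -269.1036737    50.        ]
rackside [ 513.48812574 -268.98816941   50.        ]
rackside [ 512.00862294 -110.57351763   50.        ]
[[-9.73966706e-01  2.26691102e-01  1.50666265e-05]
 [ 2.26691102e-01  9.73966705e-01  2.73984891e-05]
 [-8.46339885e-06  3.01006864e-05 -1.00000000e+00]]
```

Run:
```python
from h import *
for q in("glue",):
  for n in("side","top"):
    for d in r.trace(q,n)[:1]:
      ys,xs=np.nonzero(d['pixels']);print(n,d['confidence'],d['position'],xs.min(),xs.max(),ys.min(),ys.max())
print(onz('side',(293,155),0),onz('top',(204,160),0), onz('top',(186,133),170))
print(r.get_obs()['time'])
# gripper visible? 
print(proj('top',[141.7,608,222]),proj('side',[141.7,608,222]))
# plan
p=np.array([482,-232.,160]);o=r.get_obs();M=R.from_quat(o['eef_rot']).as_matrix()
print(M.T@(p-o['eef_pos']))
```

```text
side 0.98 [291.6, 134.2] 283 302 104 157
top 0.81 [196.7, 143.7] 180 213 129 161
[684.15534155 337.79648971   0.        ] [668.47505147 346.50224604   0.        ] [691.14073281 343.84427643 170.        ]
0.7
[[ 44.10112624 371.58161642]] [[ 79.29806422 107.43377355]]
[-522.01494659 -741.64759704   62.63558205]
```

Call:
jog_arm:
  deltas: [0, 0, 0, 0, 0, -0.115, 0, 0, 0, 0, 0, -0.115, -0.04, 0, 0, 0, 0, 0, -0.045, -0.02, 0, 0, 0, 0, -0.045, -0.02, 0, 0, 0, 0, -0.045, -0.02, 0, 0, 0, 0, -0.045, -0.02, 0, 0, 0, 0, -0.045, -0.03, 0, 0, 0, 0, -0.045, -0.03, 0, 0, 0, 0, -0.03, -0.04, 0, 0, 0, 0, 0, -0.045, 0, 0, 0, 0, 0, -0.045, 0, 0, 0, 0, 0, -0.045, 0, 0, 0, 0, 0, -0.045, 0, 0, 0, 0]
  claw: 1

```text
time: 2.1
eef_pos: [486.2, 256.1, 218.7]
eef_rot: [-0.012, 1.0, 0.002, -0.001]
wrist_force: [0.8, -1.5, -1.0]
width: 87.6
```

Call:
jog_arm:
  deltas: [0, -0.045, 0, 0, 0, 0, 0, -0.045, 0, 0, 0, 0, 0, -0.045, 0, 0, 0, 0, 0, -0.045, 0, 0, 0, 0, 0, -0.045, 0, 0, 0, 0, 0, -0.045, 0, 0, 0, 0, 0, -0.045, 0, 0, 0, 0, 0, -0.045, 0, 0, 0, 0, 0, -0.045, 0, 0, 0, 0, 0, -0.04, 0, 0, 0, 0, 0, -0.025, 0.02, 0, 0, 0, 0, -0.01, 0.02, 0, 0, 0, 0, 0, 0, 0, 0, 0, 0, 0, 0, 0, 0, 0]

```text
time: 3.5
eef_pos: [495.5, -252.0, 180.3]
eef_rot: [-0.007, 1.0, 0.001, 0.005]
wrist_force: [-0.4, -0.2, 0.7]
width: 87.9
```

Run:
```python
from h import *
for n in("side","top"):
    im=r.snapshot(n); cv2.imwrite(f"pics/{n}1.png",im[:,:,::-1])
o=r.get_obs();print(o['time'],o['eef_pos']);M=R.from_quat(o['eef_rot']).as_matrix();print(M)
for n in("side","top"): print(proj(n,[o['eef_pos'],o['eef_pos']-M[:,1]*44,o['eef_pos']+M[:,1]*44]))
for n,b in(("top",(360,175,480,275)),("side",(290,190,410,290))):
    im=cv2.imread(f"pics/{n}1.png")
    cv2.imwrite(f"pics/{n}1c.png",cv2.resize(im[b[1]:b[3],b[0]:b[2]],None,fx=6,fy=6,interpolation=cv2.INTER_CUBIC))
```

```text
3.6 [ 495.93152472 -251.26440862  180.71379604]
[[-0.99982472 -0.01557746  0.01038582]
 [-0.0155601   0.9998774   0.00175043]
 [-0.01041182  0.00158852 -0.99994453]]
[[368.85536498 226.0757892 ]
 [383.85773671 237.5910959 ]
 [354.72622674 215.23361447]]
[[439.71389681 218.16855742]
 [458.86372861 218.17123296]
 [420.45460016 218.15963918]]
```

View pics/top1c.png

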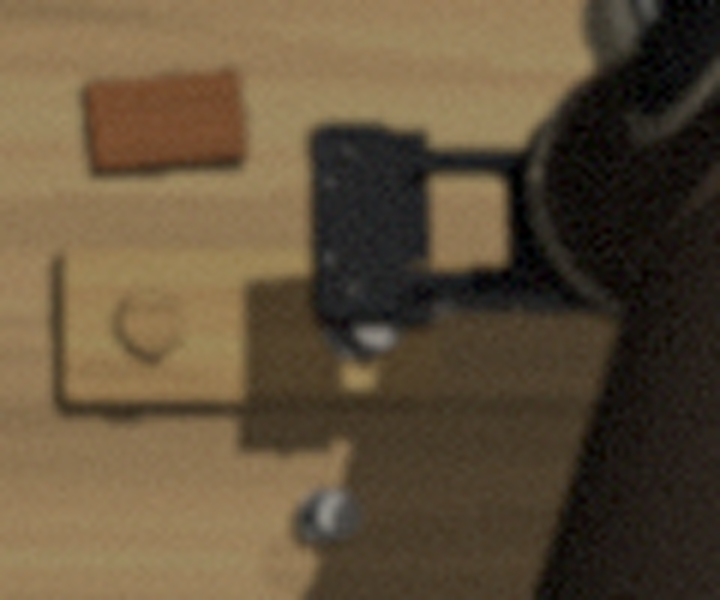

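View pics/side1c.png

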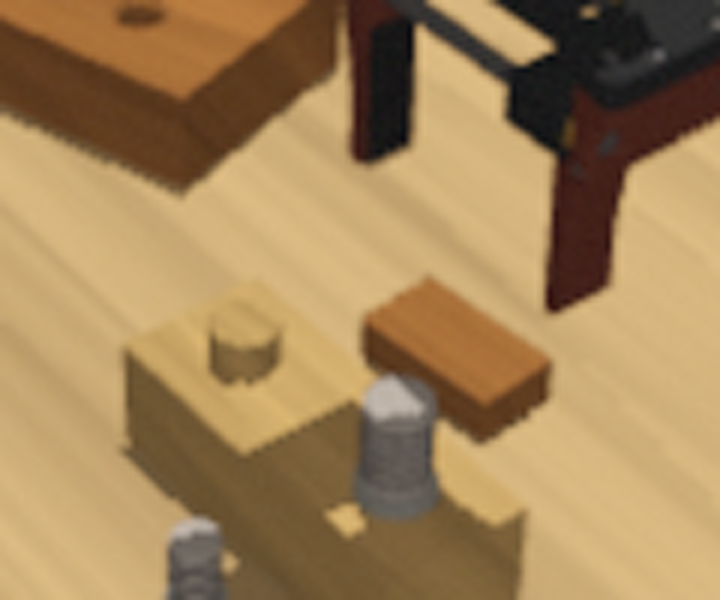

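```bash
cat >> h.py <<'E'
def delta(p,yaw=0.0):
    "shift (tool, mm) and turn to pose: pointing down, jaw axis y at world angle 90deg+yaw"
    o=r.get_obs();M=R.from_quat(o['eef_rot']).as_matrix()
    c,s=np.cos(yaw),np.sin(yaw);T=np.array([[-c,-s,0],[-s,c,0],[0,0,-1.]])
    print('t',round(o['time'],2),'pos',np.round(o['eef_pos'],2),'F',np.round(o['wrist_force'],2),'w',round(o['width'],2))
    print('shift',np.round(M.T@(np.array(p)-o['eef_pos']),2),'turn',np.round(R.from_matrix(M.T@T).as_rotvec(),4))
E
python3 - <<'E'
from h import *
o=r.get_obs();M=R.from_quat(o['eef_rot']).as_matrix();e=o['eef_pos']
for n,(x0,y0) in(("side",(290,190)),("top",(360,175))):
  o_,_=ray(n,(320,200));print(n,'cam at',o_)
  for sy in(1,-1):
    for x in(-10,10):
      for y in(44,57.5):
        p=proj(n,e+M[:,0]*x+M[:,1]*y*sy)[0];print(n,sy*y,x,np.round((p-[x0,y0]+.5)*6-.5))
delta([482,-232,120])
E
```

```text
side cam at [   3.2401977  -792.46309646  770.73446134]
side 44 -10 [413. 143.]
side 57.5 -10 [388. 124.]
side 44 10 [368. 165.]
side 57.5 10 [343. 146.]
side -44 -10 [589. 276.]
side -57.5 -10 [617. 297.]
side -44 10 [542. 301.]
side -57.5 10 [571. 323.]
top cam at [ 383.64728242   11.44119782 1120.71552487]
top 44 -10 [364. 235.]
top 57.5 -10 [329. 235.]
top 44 10 [366. 288.]
top 57.5 10 [330. 288.]
top -44 -10 [595. 235.]
top -57.5 -10 [630. 235.]
top -44 10 [597. 288.]
top -57.5 10 [632. 288.]
t 3.6 pos [ 495.93 -251.26  180.71] F [-0.38  1.62 -0.12] w 87.88
shift [14.26 19.38 60.6 ] turn [0.0017 0.0104 0.0156]
```

Call:
jog_arm:
  deltas: [0.0145, 0.019, 0.02, 0.0017, 0.0104, 0.0156, 0, 0, 0.03, 0, 0, 0, 0, 0, 0.011, 0, 0, 0, 0, 0, 0, 0, 0, 0]

```text
time: 4.0
eef_pos: [485.1, -228.3, 122.7]
eef_rot: [-0.003, 1.0, -0.0, 0.004]
wrist_force: [0.3, -0.1, 0.2]
width: 87.8
```

Run:
```python
from h import *
for n in("side","top"):
    im=r.snapshot(n); cv2.imwrite(f"pics/{n}2.png",im[:,:,::-1])
delta([481.5,-233,62])
o=r.get_obs();M=R.from_quat(o['eef_rot']).as_matrix();e=o['eef_pos']
for n,b in(("top",(360,175,480,275)),("side",(300,200,420,300))):
    im=cv2.imread(f"pics/{n}2.png")
    c=cv2.resize(im[b[1]:b[3],b[0]:b[2]],None,fx=6,fy=6,interpolation=cv2.INTER_CUBIC)
    for sy in(1,-1):
      for x in(-10,10):
        p=(proj(n,e+M[:,0]*x+M[:,1]*44*sy)[0]-b[:2]+.5)*6-.5
        cv2.circle(c,tuple(int(v) for v in p),3,(0,255,0),1)
    cv2.imwrite(f"pics/{n}2c.png",c)
```

```text
t 4.1 pos [ 485.84 -229.18  123.91] F [-0.3  -0.4  -0.25] w 87.9
shift [ 4.96 -3.73 61.87] turn [-0.0011  0.0096  0.0052]
```

View pics/side2c.png

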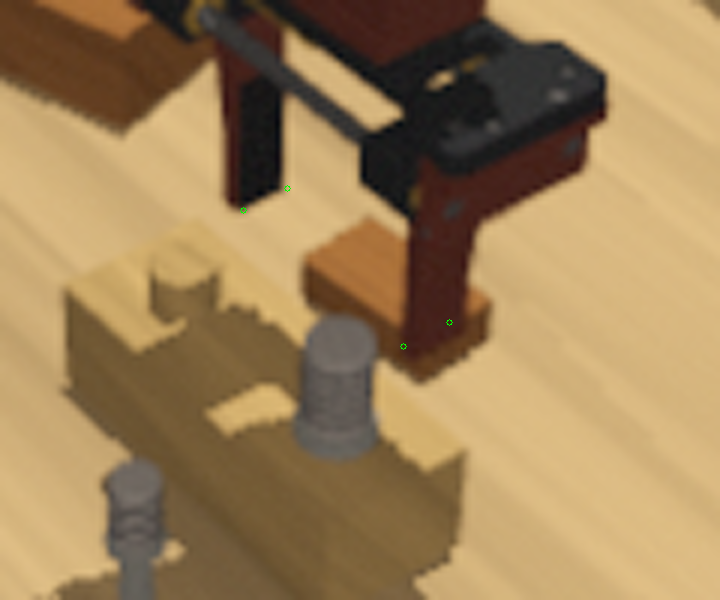

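View pics/top2c.png

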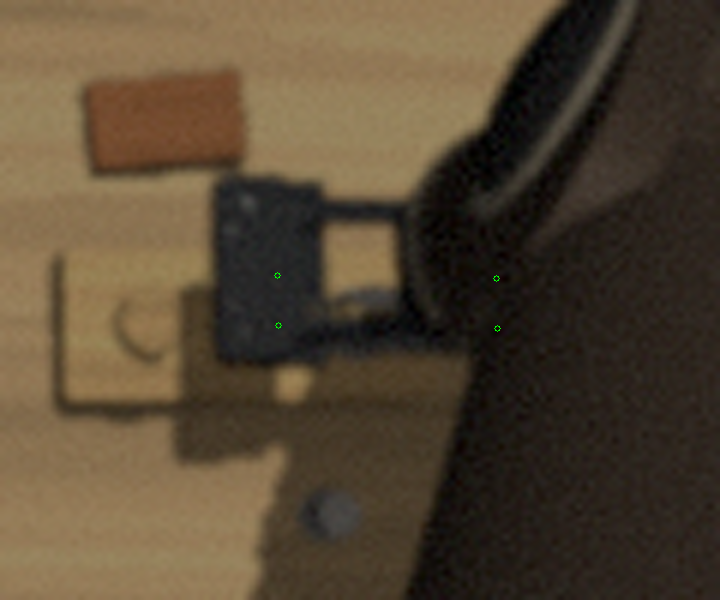

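Call:
jog_arm:
  deltas: [0.005, -0.005, 0.015, -0.001, 0.0096, 0.005, 0, 0, 0.02, 0, 0, 0, 0, 0, 0.012, 0, 0, 0, 0, 0, 0, 0, 0, 0]

```text
time: 4.5
eef_pos: [482.8, -236.7, 77.3]
eef_rot: [0.0, 1.0, -0.001, 0.002]
wrist_force: [0.4, 0.1, 0.6]
width: 87.8
```

Run:
```python
from h import *
im=r.snapshot("side"); cv2.imwrite(f"pics/side3.png",im[:,:,::-1])
delta([481.5,-234,62])
b=(300,200,420,300);im=cv2.imread(f"pics/side3.png")
c=cv2.resize(im[b[1]:b[3],b[0]:b[2]],None,fx=6,fy=6,interpolation=cv2.INTER_CUBIC)
cv2.imwrite(f"pics/side3c.png",c)
```

```text
t 4.55 pos [ 483.11 -236.85   77.98] F [-0.12 -0.44  0.6 ] w 87.52
shift [ 1.69  2.89 15.96] turn [-0.0024  0.0051 -0.0011]
```

View pics/side3c.png

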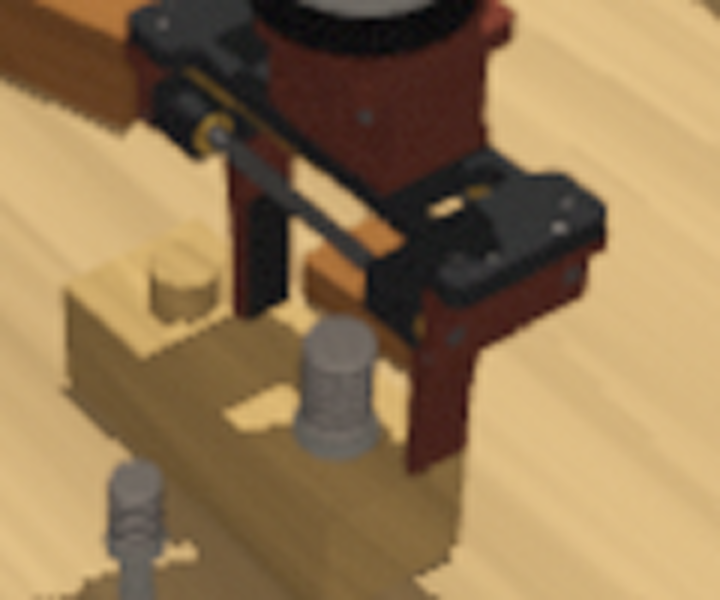

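Run:
```python
from h import *
o=r.get_obs();M=R.from_quat(o['eef_rot']).as_matrix();e=o['eef_pos']
b=(300,200)
f=lambda p:np.round((proj('side',p)-b+.5)*6-.5)
print('tcp',f(e));print(f([[e[0]-10,e[1]+44,e[2]],[e[0]+10,e[1]+44,e[2]],[e[0]-10,e[1]-44,e[2]],[e[0]+10,e[1]-44,e[2]],[e[0]-10,e[1]-57,e[2]],[e[0]+10,e[1]-57,e[2]]]))
for p in([481.5,-234],[478,-236],[480,-237],[482,-237]): print(p,f([[*p,97],[*p,78],[*p,56]]))
```

```text
tcp [[347. 377.]]
[[249. 321.]
 [293. 299.]
 [405. 461.]
 [450. 437.]
 [430. 483.]
 [474. 458.]]
[481.5, -234] [[340. 335.]
 [338. 375.]
 [336. 419.]]
[478, -236] [[336. 342.]
 [334. 382.]
 [332. 427.]]
[480, -237] [[342. 341.]
 [340. 381.]
 [338. 426.]]
[482, -237] [[347. 339.]
 [345. 379.]
 [343. 424.]]
```

Call:
jog_arm:
  deltas: [0.0026, 0.001, 0.008, -0.0024, 0.005, -0.001, 0, 0, 0.008, 0, 0, 0, 0, 0, 0, 0, 0, 0]

```text
time: 4.85
eef_pos: [481.0, -236.5, 61.9]
eef_rot: [0.0, 1.0, -0.0, 0.001]
wrist_force: [0.3, 0.1, -0.1]
width: 88.0
```

Call:
jog_arm:
  deltas: [0, 0, 0, 0, 0, 0, 0, 0, 0, 0, 0, 0, 0, 0, 0, 0, 0, 0, 0, 0, 0, 0, 0, 0, 0, 0, 0, 0, 0, 0, 0, 0, 0, 0, 0, 0, 0, 0, 0, 0, 0, 0, 0, 0, 0, 0, 0, 0]
  claw: 0
  newtons: 10

```text
time: 5.65
eef_pos: [481.8, -236.4, 62.9]
eef_rot: [0.0, 1.0, -0.0, 0.002]
wrist_force: [-0.0, 2.5, 0.1]
width: 27.2
```

Run:
```python
from h import *
delta([480.5,-236,62])
im=r.snapshot("side"); cv2.imwrite(f"pics/side4.png",im[:,:,::-1])
b=(300,200,420,300);im=cv2.imread(f"pics/side4.png")
c=cv2.resize(im[b[1]:b[3],b[0]:b[2]],None,fx=6,fy=6,interpolation=cv2.INTER_CUBIC)
cv2.imwrite(f"pics/side4c.png",c)
```

```text
t 5.65 pos [ 481.8  -236.36   62.95] F [-0.    2.51  0.09] w 27.22
shift [1.3  0.36 0.94] turn [-0.0005  0.0031 -0.0001]
```

View pics/side4c.png

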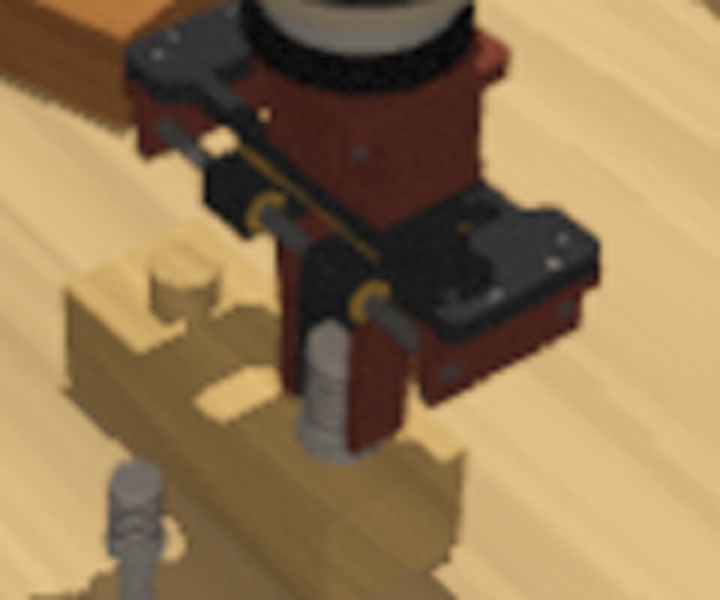

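Call:
jog_arm:
  deltas: [0, 0, 0, 0, 0, 0, 0, 0, 0, 0, 0, 0, 0, 0, -0.01, 0, 0, 0, 0, 0, -0.015, 0, 0, 0, 0, 0, -0.02, 0, 0, 0, 0, 0, -0.02, 0, 0, 0, 0, 0, -0.02, 0, 0, 0, 0, 0, -0.015, 0, 0, 0, 0, 0, 0, 0, 0, 0]
  claw: 0
  newtons: 40

```text
time: 6.6
eef_pos: [480.1, -236.8, 168.7]
eef_rot: [0.001, 1.0, -0.0, 0.0]
wrist_force: [0.2, -0.3, -1.2]
width: 25.5
```

Run:
```python
from h import *
delta([541,194,150],0.3)
im=r.snapshot("side"); cv2.imwrite(f"pics/side5.png",im[:,:,::-1])
b=(300,160,420,260);im=cv2.imread(f"pics/side5.png")
c=cv2.resize(im[b[1]:b[3],b[0]:b[2]],None,fx=6,fy=6,interpolation=cv2.INTER_CUBIC)
cv2.imwrite(f"pics/side5c.png",c)
```

```text
t 6.6 pos [ 480.12 -236.79  168.71] F [ 0.16 -0.33 -1.18] w 25.52
shift [-60.2  430.9   18.44] turn [-0.0008  0.0006 -0.3016]
```

View pics/side5c.png

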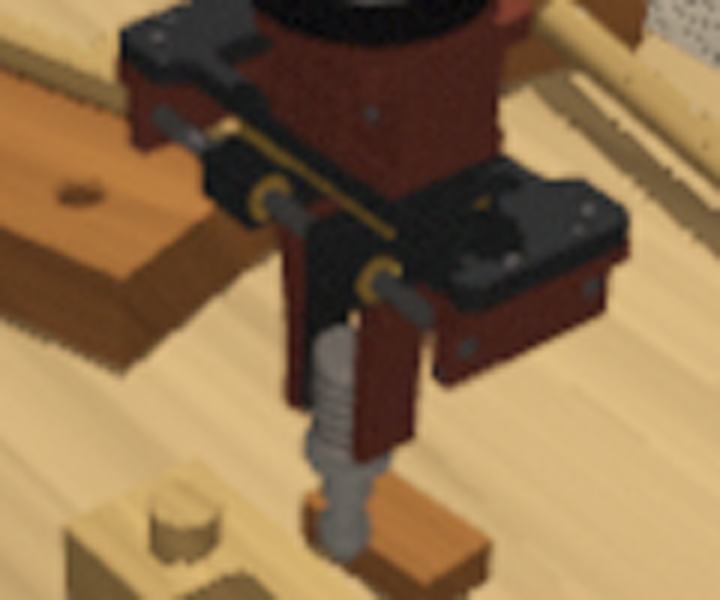

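Call:
jog_arm:
  deltas: [-0.008, 0.025, 0, 0, 0, 0, -0.012, 0.036, 0, 0, 0, 0, -0.012, 0.036, 0, 0, 0, 0, -0.012, 0.036, 0, 0, 0, 0, -0.012, 0.036, 0, 0, 0, 0, -0.012, 0.036, 0, 0, 0, 0, -0.012, 0.036, 0, 0, 0, 0, -0.012, 0.036, 0, 0, 0, 0, -0.007, 0.02, 0, 0, 0, 0, 0, 0, 0.01, 0, 0, -0.1, 0, 0, 0.01, 0, 0, -0.1, 0, 0, 0, 0, 0, -0.1, 0, 0, 0, 0, 0, 0, 0, 0, 0, 0, 0, 0]

```text
time: 8.05
eef_pos: [574.6, 71.7, 131.0]
eef_rot: [-0.151, 0.988, -0.0, -0.01]
wrist_force: [1.1, -0.7, -1.2]
width: 25.2
```

Run:
```python
from h import *
delta([579.5,69.5,150],0.3)
for n in("side","top"):
    im=r.snapshot(n); cv2.imwrite(f"pics/{n}6.png",im[:,:,::-1])
for n,b in(("top",(240,130,360,230)),("side",(250,120,370,220))):
    im=cv2.imread(f"pics/{n}6.png")
    cv2.imwrite(f"pics/{n}6c.png",cv2.resize(im[b[1]:b[3],b[0]:b[2]],None,fx=6,fy=6,interpolation=cv2.INTER_CUBIC))
# pin offset at lift (side5)
p=np.array([300+(343.5)/6-.5,160+550.5/6-.5]);print('foot',onz('side',p,110.8))
```

```text
t 8.05 pos [574.56  71.66 130.95] F [ 1.12 -0.73 -1.25] w 25.19
shift [ -3.67  -3.49 -19.13] turn [ 0.0024 -0.0208  0.004 ]
foot [ 480.44613618 -236.05518309  110.8       ]
```

View pics/side6c.png

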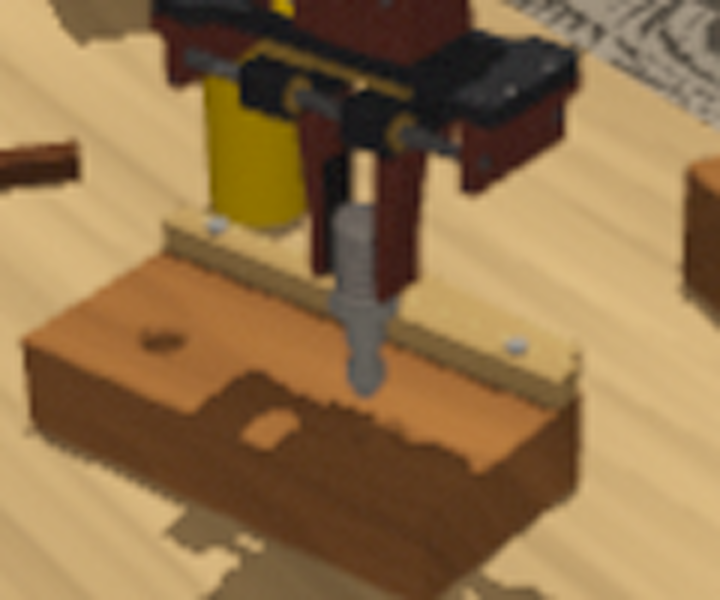

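View pics/top6c.png

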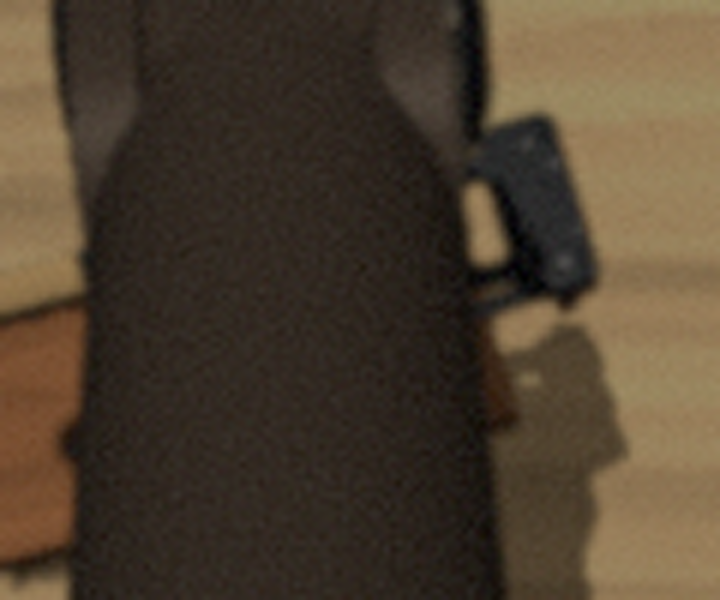

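Run:
```python
from h import *
delta([577.3,67.4,118],0.3)
```

```text
t 8.15 pos [574.84  71.53 131.42] F [-0.3   0.42 -1.23] w 25.35
shift [-1.38 -4.7  13.39] turn [ 0.0021 -0.0201  0.0043]
```

Call:
jog_arm:
  deltas: [-0.001, -0.0045, 0.004, 0.002, -0.02, 0.004, 0, 0, 0.008, 0, 0, 0, 0, 0, 0, 0, 0, 0]

```text
time: 8.45
eef_pos: [577.4, 67.3, 119.2]
eef_rot: [-0.147, 0.989, 0.0, 0.001]
wrist_force: [-0.1, 0.1, -1.9]
width: 25.3
```

```bash
cat > look.py <<'E'
import sys
from h import *
def look(tag,b,k=8,n="side"):
    im=r.snapshot(n)[:,:,::-1].copy();cv2.imwrite(f"pics/{tag}.png",im)
    cv2.imwrite(f"pics/{tag}c.png",cv2.resize(im[b[1]:b[3],b[0]:b[2]],None,fx=k,fy=k,interpolation=cv2.INTER_CUBIC))
E
python3 - <<'E'
from look import *
look("side7",(270,150,350,220))
delta([577.3,67.4,118],0.3)
a=cv2.imread('pics/side0.png')[150:220,270:350];cv2.imwrite('pics/s0z.png',cv2.resize(a,None,fx=8,fy=8,interpolation=cv2.INTER_CUBIC))
E
```

```text
t 8.5 pos [577.73  67.17 119.7 ] F [ 0.51  0.45 -1.77] w 25.51
shift [0.35 0.34 1.7 ] turn [-0.0002  0.0017 -0.0046]
```

View pics/side7c.png

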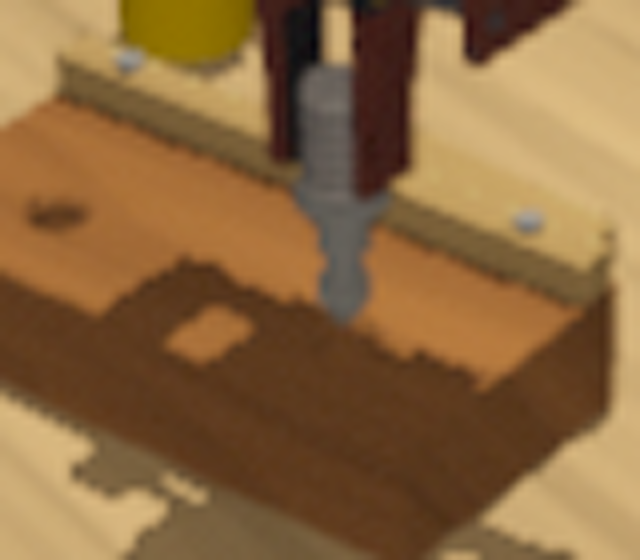

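View pics/s0z.png

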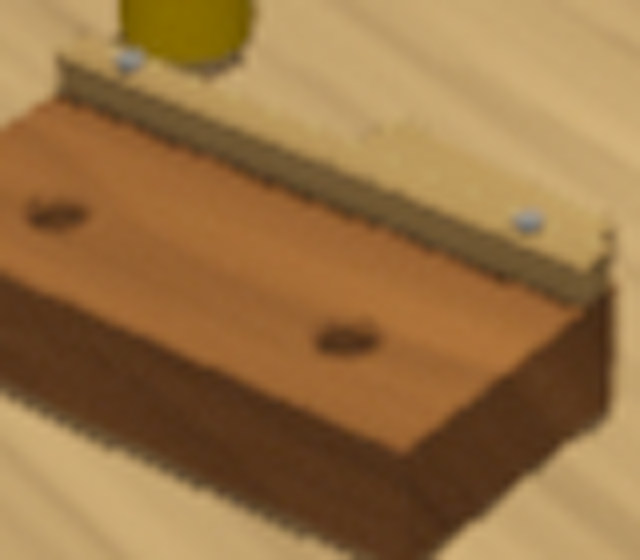

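Run:
```python
from h import *
f=lambda p:np.round((proj('side',p)-(270,150)+.5)*8-.5,1)
h=onz('side',(270+347.5/8-.5,150+340/8-.5),50);print(h)
for z in(50,61.8,69.8,77,90): print(z,f([h[0],h[1],z]))
e=r.get_obs()['eef_pos']
for z in(61.8,69.8,77,90): print('tcp',z,f([e[0],e[1],z]))
a=f([[577,67,50],[587,67,50],[577,77,50]]);print(a[1:]-a[0])
```

```text
[577.67562409  67.92218575  50.        ]
50 [[347.  339.5]]
61.8 [[346.3 310.4]]
69.8 [[345.7 290.5]]
77 [[345.3 272.5]]
90 [[344.4 239.6]]
tcp 61.8 [[347.7 311.4]]
tcp 69.8 [[347.2 291.5]]
tcp 77 [[346.7 273.5]]
tcp 90 [[345.9 240.6]]
[[ 24.5 -10.1]
 [-16.9 -13.8]]
```

```bash
python3 - <<'E'
from h import *
f=lambda p:np.round((proj('side',p)-(270,150)+.5)*8-.5,1)
o=r.get_obs();M=R.from_quat(o['eef_rot']).as_matrix();e=o['eef_pos'];print(e)
for sy in(1,-1):
  for y in(12.7,27):
    print(sy*y,f([e+M[:,0]*10+M[:,1]*y*sy,e-M[:,0]*10+M[:,1]*y*sy]))
E
python3 - <<'E'
import cv2
a=cv2.imread('pics/side7.png')[150:190,295:330];cv2.imwrite('pics/z7.png',cv2.resize(a,None,fx=16,fy=14,interpolation=cv2.INTER_CUBIC))
E
```

```text
[577.73029999  67.17352756 119.69600095]
12.7 [[294.  164.8]
 [332.6 138.5]]
27 [[260.  150.8]
 [298.7 124.8]]
-12.7 [[355.5 190. ]
 [393.8 163.2]]
-27 [[390.6 204.5]
 [428.9 177.4]]
```

View pics/z7.png

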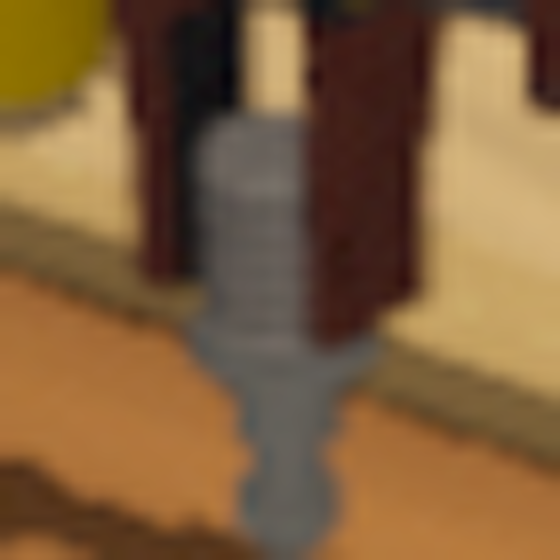

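```bash
cat > fit.py <<'E'
from h import *
from scipy.optimize import minimize
prof=[(0,4.5),(8,9),(16,9),(16.01,6.4),(28,6.4),(28.01,9),(45,9),(45.01,16),(51,16),(52,13),(90,13)]
def mask(n,x,y,z,K,off,shape,zmax=51,tx=0,ty=0):
    m=np.zeros(shape,np.uint8);a=np.linspace(0,2*np.pi,40)
    zs=[p for p in prof if p[0]<=zmax]
    for (z0,r0),(z1,r1) in zip(zs[:-1],zs[1:]):
        P=[(x+tx*h+q*np.cos(t),y+ty*h+q*np.sin(t),z+h) for h,q in((z0,r0),(z1,r1)) for t in a]
        u=(proj(n,P)-off+.5)*K-.5
        cv2.fillConvexPoly(m,cv2.convexHull(np.round(u*16).astype(np.int32)),1,shift=4)
    return m
E
python3 - <<'E'
from fit import *
im=cv2.imread('pics/side7.png');b=(270,150,350,220);K=6
c=cv2.resize(im[b[1]:b[3],b[0]:b[2]],None,fx=K,fy=K,interpolation=cv2.INTER_CUBIC).astype(float)
sat=c.max(2)-c.min(2)
seg=((sat<28)).astype(np.uint8)
cv2.imwrite('pics/seg7.png',seg*255)
e=r.get_obs()['eef_pos']
# region: columns 280..? rows
h=(slice(int(22*K),int(48*K)),slice(int(35*K),int(51*K)))
def cost(v,z):
    m=mask('side',v[0],v[1],z,K,np.array(b[:2]),seg.shape); return np.sum(m[h]!=seg[h])
for z in(59.8,60.8,61.8,62.8):
    s=min(((cost((e[0]+i,e[1]+j),z),i,j) for i in np.arange(-6,5,.5) for j in np.arange(-6,5,.5)));print(z,s,seg[h].sum())
v=s
m=mask('side',e[0]+v[1],e[1]+v[2],62.8,K,np.array(b[:2]),seg.shape)
d=c.astype(np.uint8);cs,_=cv2.findContours(m,0,2);cv2.drawContours(d,cs,-1,(0,255,0),1);cv2.imwrite('pics/fit7.png',d)
E
```

```text
Traceback (most recent call last):
  File "fit.py", line 9, in mask
    u=(proj(n,P)-off+.5)*K-.5
       ~~~~^^^^^
  File "h.py", line 13, in proj
    K,d,Rm,t=cam(n);return cv2.projectPoints(np.array(P,float).reshape(-1,3),cv2.Rodrigues(Rm)[0],t,K,d)[0][:,0]
             ~~~^^^
  File "h.py", line 5, in cam
    c=r.camera_model(n);K=np.array([[c['fx'],0,c['cx']],[0,c['fy'],c['cy']],[0,0,1]])
ValueError: time passes only in moves, steps and waits
```

Too many camera_model calls; I'll cache it.

```bash
sed -i 's/^def cam(n):/import functools\n@functools.lru_cache(None)\ndef cam(n):/' h.py
cat > fitrun.py <<'E'
from fit import *
def run(tag,b,h,e,dz=57.9,K=6,lim=28):
    im=cv2.imread(f'pics/{tag}.png')
    c=cv2.resize(im[b[1]:b[3],b[0]:b[2]],None,fx=K,fy=K,interpolation=cv2.INTER_CUBIC).astype(float)
    seg=((c.max(2)-c.min(2))<lim).astype(np.uint8)
    h=(slice(h[1]*K,h[3]*K),slice(h[0]*K,h[2]*K))
    def cost(v,z): return np.sum(mask('side',v[0],v[1],z,K,np.array(b[:2]),seg.shape)[h]!=seg[h])
    for z in(e[2]-dz-1,e[2]-dz,e[2]-dz+1):
        s=min(((cost((e[0]+i,e[1]+j),z),i,j) for i in np.arange(-6,5,.5) for j in np.arange(-6,5,.5)));print(z,s,seg[h].sum())
        if abs(z-e[2]+dz)<.1: v=s;zz=z
    m=mask('side',e[0]+v[1],e[1]+v[2],zz,K,np.array(b[:2]),seg.shape)
    d=c.clip(0,255).astype(np.uint8);cs,_=cv2.findContours(m,0,2);cv2.drawContours(d,cs,-1,(0,255,0),1)
    d=np.hstack([d,cv2.cvtColor(seg*255,8)]);f=min(1,800/d.shape[1]);cv2.imwrite(f'pics/fit_{tag}.png',cv2.resize(d,None,fx=f,fy=f))
E
python3 - <<'E'
from fitrun import *
run('side7',(285,160,345,210),(20,12,36,33),r.get_obs()['eef_pos'])
E
```

```text
60.7960009545639 (np.int64(1071), np.float64(1.5), np.float64(4.5)) 3837
61.7960009545639 (np.int64(1084), np.float64(1.0), np.float64(3.0)) 3837
62.7960009545639 (np.int64(1091), np.float64(0.0), np.float64(2.0)) 3837
```

View pics/fit_side7.png

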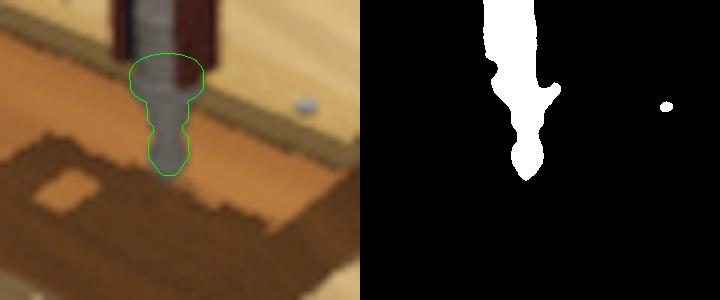

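Run:
```python
from fitrun import *
run('side7',(285,160,345,210),(18,16,38,33),r.get_obs()['eef_pos'],lim=38)
```

```text
60.7960009545639 (np.int64(538), np.float64(1.0), np.float64(3.0)) 2811
61.7960009545639 (np.int64(546), np.float64(-0.5), np.float64(1.5)) 2811
62.7960009545639 (np.int64(546), np.float64(-1.0), np.float64(0.0)) 2811
```

View pics/fit_side7.png

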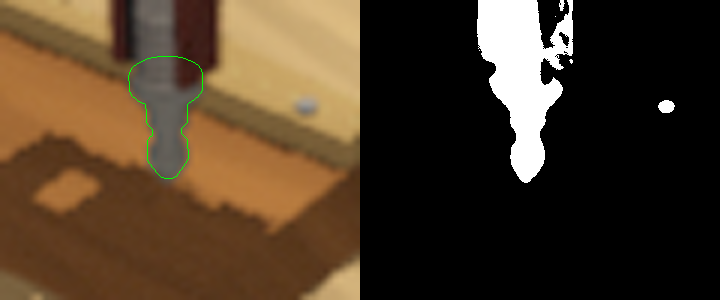

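Call:
jog_arm:
  deltas: [-0.0012, 0.0014, 0.005, 0, 0.0017, 0, 0, 0, 0.004, 0, 0, 0, 0, 0, 0.003, 0, 0, 0, 0, 0, 0.002, 0, 0, 0]

```text
time: 8.9
eef_pos: [579.1, 69.7, 105.1]
eef_rot: [-0.147, 0.989, -0.0, 0.0]
wrist_force: [-0.7, 0.4, -1.4]
width: 25.3
```

Run:
```python
from look import *
delta([578.5,69,105],0.3)
look("side8",(285,160,345,210),12)
```

```text
t 8.9 pos [579.09  69.71 105.13] F [-0.69  0.44 -1.38] w 25.33
shift [ 0.77 -0.51  0.13] turn [-0.0001  0.0004 -0.0047]
```

View pics/side8c.png

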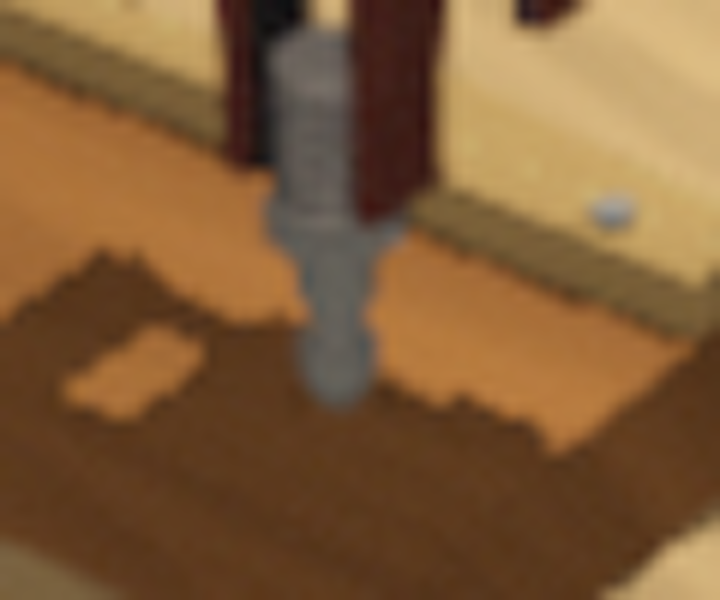

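Call:
jog_arm:
  deltas: [0, 0, 0.003, 0, 0, 0, 0, 0, 0.003, 0, 0, 0]

```text
time: 9.15
eef_pos: [579.1, 69.7, 98.7]
eef_rot: [-0.147, 0.989, -0.0, 0.0]
wrist_force: [0.3, -0.4, -0.8]
width: 25.4
```

Run:
```python
from look import *
delta([579.1,69.7,90],0.3)
print(r.get_obs()['torque'])
look("side9",(285,160,345,210),12)
```

```text
t 9.15 pos [579.13  69.71  98.71] F [ 0.32 -0.43 -0.83] w 25.41
shift [ 0.04 -0.    8.71] turn [-0.0001  0.0005 -0.0047]
[ 0.07378063 -0.02719252  0.0390998 ]
```

View pics/side9c.png

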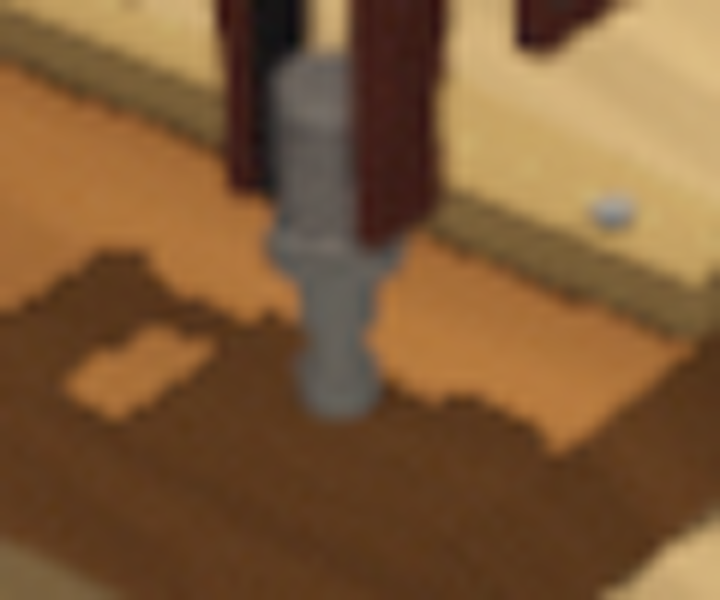

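Call:
jog_arm:
  deltas: [0, 0, 0.002, 0, 0, 0, 0, 0, 0.002, 0, 0, 0, 0, 0, 0, 0, 0, 0]

```text
time: 9.5
eef_pos: [578.8, 69.6, 93.8]
eef_rot: [-0.147, 0.989, -0.0, -0.0]
wrist_force: [-1.4, -0.1, -1.9]
width: 25.3
```

Run:
```python
from look import *
delta([579.1,69.7,90],0.3)
print(r.get_obs()['torque'])
```

```text
t 9.5 pos [578.82  69.55  93.76] F [-1.43 -0.07 -1.94] w 25.32
shift [-0.31  0.06  3.76] turn [-0.0001 -0.0004 -0.0048]
[ 0.04819728 -0.06286412  0.00454323]
```

Call:
jog_arm:
  deltas: [0, 0, 0.002, 0, 0, 0, 0, 0, 0.002, 0, 0, 0, 0, 0, 0, 0, 0, 0]

```text
time: 9.8
eef_pos: [578.9, 69.6, 89.6]
eef_rot: [-0.147, 0.989, -0.0, -0.0]
wrist_force: [0.1, -0.4, -2.4]
width: 25.0
```

Call:
jog_arm:
  deltas: [0, 0, 0.002, 0, 0, 0, 0, 0, 0, 0, 0, 0]

```text
time: 10.0
eef_pos: [579.0, 69.6, 87.4]
eef_rot: [-0.147, 0.989, -0.0, 0.0]
wrist_force: [-0.5, 0.3, -1.8]
width: 25.8
```

Call:
jog_arm:
  deltas: [0, 0, 0.002, 0, 0, 0, 0, 0, 0.002, 0, 0, 0, 0, 0, 0.001, 0, 0, 0]

```text
time: 10.3
eef_pos: [579.1, 69.6, 82.2]
eef_rot: [-0.147, 0.989, -0.0, 0.0]
wrist_force: [0.2, 0.3, -0.2]
width: 25.3
```

Call:
jog_arm:
  deltas: [0, 0, 0.002, 0, 0, 0, 0, 0, 0.001, 0, 0, 0]

```text
time: 10.5
eef_pos: [579.5, 69.8, 79.4]
eef_rot: [-0.147, 0.989, 0.0, 0.001]
wrist_force: [-0.7, -0.4, 3.9]
width: 25.3
```

Call:
jog_arm:
  deltas: [0, 0, 0.0015, 0, 0, 0, 0, 0, 0.0015, 0, 0, 0]

```text
time: 10.7
eef_pos: [580.1, 69.9, 77.3]
eef_rot: [-0.147, 0.989, 0.0, 0.001]
wrist_force: [-1.3, -0.3, 6.1]
width: 25.8
```

Call:
jog_arm:
  deltas: [0, 0, 0.0015, 0, 0, 0, 0, 0, 0.0015, 0, 0, 0]

```text
time: 10.9
eef_pos: [580.8, 70.0, 75.3]
eef_rot: [-0.147, 0.989, 0.0, 0.002]
wrist_force: [-2.7, -0.6, 8.7]
width: 25.5
```

Call:
jog_arm:
  deltas: [0.0012, 0, 0.0015, 0, -0.001, 0, 0.0005, 0, 0.0015, 0, 0, 0]

```text
time: 11.1
eef_pos: [580.7, 70.0, 74.1]
eef_rot: [-0.147, 0.989, 0.001, 0.004]
wrist_force: [-2.8, 0.5, 10.2]
width: 25.4
```

Run:
```python
from look import *
delta([579.1,69.6,63],0.3)
print(r.get_obs()['torque'])
```

```text
t 11.1 pos [580.67  69.97  74.08] F [-2.83  0.52 10.21] w 25.35
shift [ 1.71  0.1  11.06] turn [ 0.0002  0.0089 -0.0051]
[ 0.0303239   0.73589546 -0.01740473]
```

Call:
jog_arm:
  deltas: [0.0015, 0, 0.0015, 0, 0.009, 0, 0.001, 0, 0.0015, 0, 0.002, 0]

```text
time: 11.3
eef_pos: [580.7, 70.0, 73.5]
eef_rot: [-0.147, 0.989, 0.0, 0.002]
wrist_force: [-2.5, 0.6, 10.2]
width: 25.5
```

Run:
```python
from look import *
delta([579.1,69.6,63],0.3)
print(r.get_obs()['torque'])
look("side10",(285,160,345,210),12)
```

```text
t 11.3 pos [580.74  70.    73.45] F [-2.45  0.61 10.24] w 25.51
shift [ 1.72  0.09 10.44] turn [ 0.0002  0.0035 -0.0051]
[ 0.15438339  0.5094939  -0.02014939]
```

View pics/side10c.png

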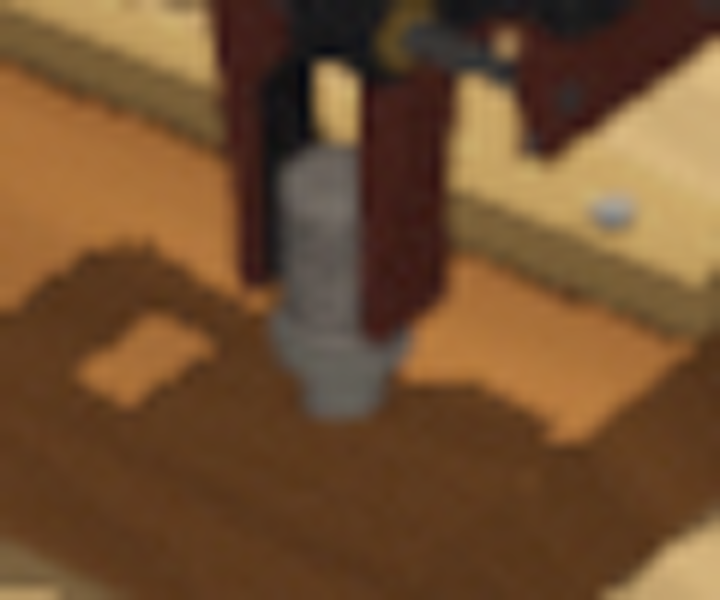

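Call:
jog_arm:
  deltas: [0.003, 0, 0.0025, 0, 0.004, 0, 0.002, 0, 0.0025, 0, 0.003, 0]

```text
time: 11.55
eef_pos: [579.0, 69.5, 70.3]
eef_rot: [-0.147, 0.989, 0.0, 0.002]
wrist_force: [1.5, 1.4, 1.3]
width: 25.8
```

Run:
```python
from look import *
delta([579.1,69.6,63],0.3)
print(r.get_obs()['torque'])
```

```text
t 11.55 pos [579.01  69.49  70.26] F [1.46 1.41 1.28] w 25.8
shift [-0.09  0.08  7.26] turn [-0.0001  0.0036 -0.0048]
[ 0.30187134 -0.57178355  0.00322649]
```

Call:
jog_arm:
  deltas: [0, 0, 0.002, 0, 0.003, 0, 0, 0, 0.002, 0, 0, 0]

```text
time: 11.75
eef_pos: [579.1, 69.6, 66.1]
eef_rot: [-0.147, 0.989, 0.0, 0.0]
wrist_force: [0.2, 0.6, 2.0]
width: 25.1
```

Call:
jog_arm:
  deltas: [0, 0, 0.002, 0, 0, 0, 0, 0, 0.001, 0, 0, 0]

```text
time: 11.95
eef_pos: [579.2, 69.6, 62.8]
eef_rot: [-0.147, 0.989, 0.0, 0.0]
wrist_force: [-4.5, 0.2, 14.3]
width: 25.7
```

Run:
```python
from look import *
delta([579.1,69.6,63],0.3)
print(r.get_obs()['torque'])
look("side11",(285,160,345,210),12)
```

```text
t 11.95 pos [579.19  69.62  62.85] F [-4.46  0.19 14.32] w 25.7
shift [ 0.09  0.01 -0.15] turn [-0.      0.0006 -0.0046]
[-0.03321821  0.80984807 -0.02046534]
```

View pics/side11c.png

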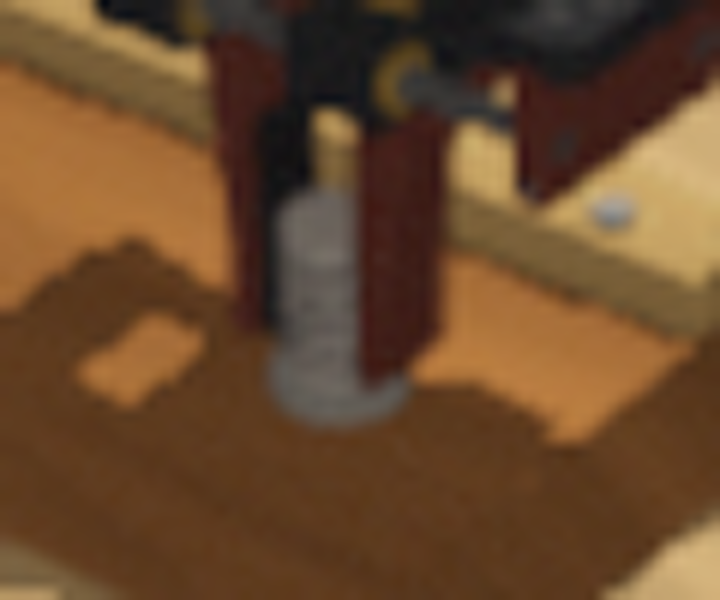

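Call:
jog_arm:
  deltas: [0.0005, 0, 0.0015, 0, 0, 0, 0, 0, 0.001, 0, 0, 0]

```text
time: 12.2
eef_pos: [579.3, 69.6, 62.8]
eef_rot: [-0.147, 0.989, 0.0, 0.001]
wrist_force: [-5.2, -0.5, 13.4]
width: 25.2
```

Call:
jog_arm:
  deltas: [0, 0, -0.001, 0, 0, 0, 0, 0, -0.001, 0, 0, 0, 0, 0, 0, 0, 0, 0]

```text
time: 12.5
eef_pos: [578.5, 69.5, 64.0]
eef_rot: [-0.147, 0.989, 0.0, 0.0]
wrist_force: [1.8, 0.1, -0.7]
width: 25.5
```

Call:
jog_arm:
  deltas: [0, 0, -0.001, 0, 0, 0, 0, 0, 0, 0, 0, 0]

```text
time: 12.7
eef_pos: [578.2, 69.4, 64.2]
eef_rot: [-0.147, 0.989, 0.0, -0.0]
wrist_force: [1.5, 0.3, -1.2]
width: 25.7
```

Call:
jog_arm:
  deltas: [0, 0, -0.001, 0, 0, 0, 0, 0, 0, 0, 0, 0]

```text
time: 12.9
eef_pos: [578.1, 69.4, 64.9]
eef_rot: [-0.147, 0.989, 0.0, -0.001]
wrist_force: [1.4, 0.2, -2.5]
width: 25.3
```

Call:
jog_arm:
  deltas: [0, 0, -0.001, 0, 0, 0, 0, 0, 0, 0, 0, 0]

```text
time: 13.1
eef_pos: [578.1, 69.4, 65.6]
eef_rot: [-0.147, 0.989, 0.0, -0.001]
wrist_force: [2.3, 0.0, -4.1]
width: 25.7
```

Call:
jog_arm:
  deltas: [-0.0008, 0, -0.001, 0, 0, 0, 0, 0, -0.0003, 0, 0, 0]

```text
time: 13.3
eef_pos: [578.1, 69.5, 66.3]
eef_rot: [-0.147, 0.989, 0.0, -0.002]
wrist_force: [2.8, 0.3, -7.3]
width: 25.8
```

Call:
jog_arm:
  deltas: [-0.0004, 0, -0.001, 0, 0, 0, 0, 0, -0.0003, 0, 0, 0]

```text
time: 13.5
eef_pos: [578.1, 69.4, 66.9]
eef_rot: [-0.147, 0.989, -0.0, -0.002]
wrist_force: [2.5, 1.1, -9.2]
width: 25.1
```

Call:
jog_arm:
  deltas: [-0.0006, 0, -0.0009, 0, 0, 0, 0, 0, -0.0003, 0, 0, 0]

```text
time: 13.7
eef_pos: [578.1, 69.5, 67.4]
eef_rot: [-0.147, 0.989, -0.0, -0.003]
wrist_force: [2.2, 1.4, -10.4]
width: 25.4
```

Call:
jog_arm:
  deltas: [-0.0004, 0, -0.0008, 0, 0, 0, 0, 0, -0.0002, 0, 0, 0]

```text
time: 13.9
eef_pos: [578.1, 69.5, 67.8]
eef_rot: [-0.147, 0.989, -0.0, -0.003]
wrist_force: [2.8, -0.1, -12.0]
width: 25.7
```

Call:
jog_arm:
  deltas: [-0.0004, 0, -0.0009, 0, -0.001, 0, -0.0003, 0, -0.0007, 0, 0, 0, 0, 0, -0.0005, 0, 0, 0]

```text
time: 14.2
eef_pos: [578.0, 69.5, 68.9]
eef_rot: [-0.147, 0.989, -0.0, -0.004]
wrist_force: [4.0, 0.2, -17.1]
width: 25.3
```

Run:
```python
from look import *
look("side12",(285,160,345,210),12)
delta([579,69.6,63],0.3)
```

```text
t 14.25 pos [578.04  69.5   68.9 ] F [  3.38   0.71 -16.89] w 25.34
shift [-0.99 -0.19  5.89] turn [ 0.0003 -0.0073 -0.0047]
```

View pics/side12c.png

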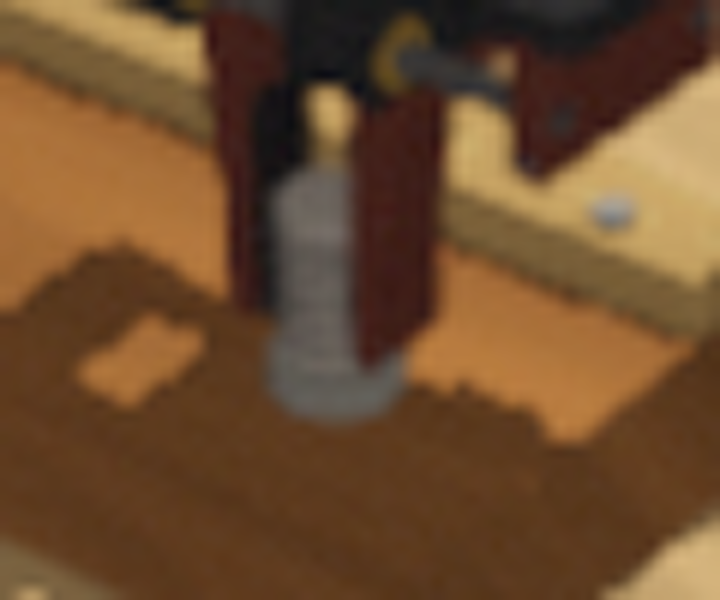

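Call:
jog_arm:
  deltas: [0, 0, 0.0007, 0, 0, 0, 0, 0, 0, 0, 0, 0]

```text
time: 14.45
eef_pos: [578.1, 69.5, 68.1]
eef_rot: [-0.147, 0.989, -0.0, -0.004]
wrist_force: [2.5, 0.7, -13.5]
width: 25.5
```

Call:
jog_arm:
  deltas: [0, 0, -0.0002, 0, 0, 0]

```text
time: 14.55
eef_pos: [578.2, 69.5, 68.4]
eef_rot: [-0.147, 0.989, -0.0, -0.004]
wrist_force: [3.5, -0.4, -13.5]
width: 25.5
```

Call:
jog_arm:
  deltas: [0, 0, -0.0001, 0, 0, 0, 0, 0, -0.0001, 0, 0, 0, 0, 0, -0.0001, 0, 0, 0, 0, 0, -0.0001, 0, 0, 0]

```text
time: 14.95
eef_pos: [578.1, 69.5, 68.7]
eef_rot: [-0.147, 0.989, -0.0, -0.004]
wrist_force: [4.1, 1.4, -15.9]
width: 25.5
```

Call:
jog_arm:
  deltas: [0, 0, -0.0002, 0, 0, 0, 0, 0, -0.0002, 0, 0, 0, 0, 0, -0.0002, 0, 0, 0, 0, 0, -0.0002, 0, 0, 0]

```text
time: 15.35
eef_pos: [578.0, 69.5, 69.1]
eef_rot: [-0.147, 0.989, -0.0, -0.004]
wrist_force: [5.1, 1.6, -17.6]
width: 25.4
```

Call:
jog_arm:
  deltas: [0, 0, 0.0009, 0, 0, 0, 0, 0, 0.0003, 0, 0, 0]

```text
time: 15.55
eef_pos: [578.1, 69.6, 68.1]
eef_rot: [-0.147, 0.989, -0.0, -0.004]
wrist_force: [2.5, -0.2, -13.8]
width: 25.6
```

Call:
jog_arm:
  deltas: [0, 0, 0.0002, 0, 0, 0, 0, 0, 0.0002, 0, 0, 0, 0, 0, 0.0002, 0, 0, 0, 0, 0, 0.0002, 0, 0, 0]

```text
time: 15.95
eef_pos: [578.2, 69.6, 67.9]
eef_rot: [-0.147, 0.989, -0.0, -0.003]
wrist_force: [2.4, 0.5, -13.0]
width: 25.4
```

Call:
jog_arm:
  deltas: [0, 0, 0.0002, 0, 0, 0, 0, 0, 0.0001, 0, 0, 0, 0, 0, 0.0001, 0, 0, 0, 0, 0, 0.0001, 0, 0, 0, 0, 0, 0.0001, 0, 0, 0]

```text
time: 16.45
eef_pos: [578.2, 69.6, 67.7]
eef_rot: [-0.147, 0.989, -0.0, -0.003]
wrist_force: [1.6, -0.1, -11.2]
width: 25.5
```

Run:
```python
from look import *
delta([579,69.6,63],0.3)
```

```text
t 16.45 pos [578.22  69.55  67.66] F [  1.57  -0.1  -11.2 ] w 25.48
shift [-0.79 -0.18  4.66] turn [ 0.0005 -0.0067 -0.0047]
```

Held (about 2.5 s above 10 N, peak about 17.6 N). Now push back home.

Call:
jog_arm:
  deltas: [-0.0008, 0, 0.0015, 0, -0.0067, 0, 0, 0, 0.0015, 0, 0, 0, 0, 0, 0.0015, 0, 0, 0]

```text
time: 16.75
eef_pos: [578.6, 69.6, 64.3]
eef_rot: [-0.147, 0.989, 0.0, -0.0]
wrist_force: [-3.1, -0.8, 3.8]
width: 25.7
```

Call:
jog_arm:
  deltas: [0, 0, 0.0015, 0, 0, 0, 0, 0, 0.001, 0, 0, 0]

```text
time: 16.95
eef_pos: [579.7, 69.8, 63.2]
eef_rot: [-0.147, 0.989, 0.001, 0.001]
wrist_force: [-1.8, 0.2, -0.7]
width: 25.6
```

Call:
jog_arm:
  deltas: [0.0006, 0, 0.0015, 0, 0, 0, 0, 0, 0.0015, 0, 0, 0]

```text
time: 17.15
eef_pos: [579.9, 69.8, 62.8]
eef_rot: [-0.147, 0.989, 0.001, 0.002]
wrist_force: [-8.5, -0.7, 16.7]
width: 25.3
```

Run:
```python
from look import *
delta([579.1,69.6,63],0.3)
look("side13",(285,160,345,210),12)
```

```text
t 17.15 pos [579.88  69.82  62.82] F [-8.46 -0.66 16.72] w 25.25
shift [ 0.81  0.02 -0.18] turn [ 0.0013  0.0045 -0.0052]
```

View pics/side13c.png

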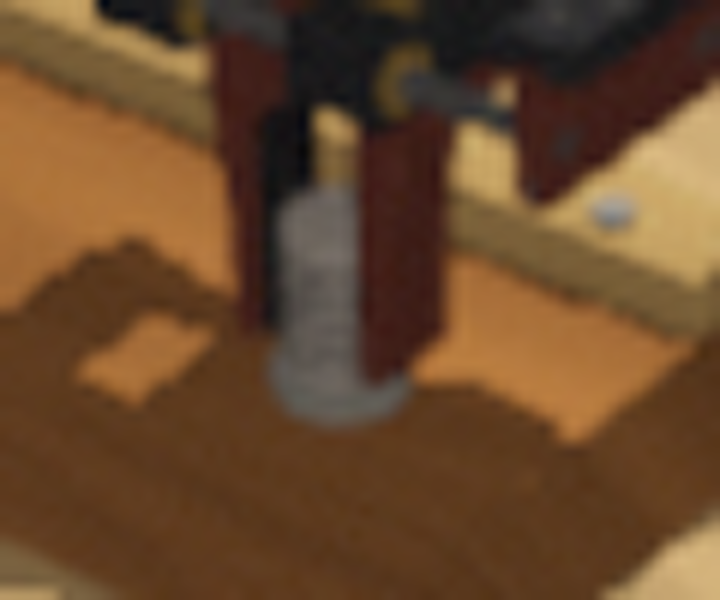

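Call:
jog_arm:
  deltas: [0.001, 0, -0.0003, 0, 0.004, 0, 0.0004, 0, 0.0002, 0, 0, 0]

```text
time: 17.4
eef_pos: [579.3, 69.7, 63.9]
eef_rot: [-0.147, 0.989, 0.001, 0.001]
wrist_force: [-0.1, 0.1, -3.1]
width: 25.5
```

Call:
jog_arm:
  deltas: [0, 0, 0, 0, 0, 0, 0, 0, 0, 0, 0, 0, 0, 0, 0, 0, 0, 0, 0, 0, 0, 0, 0, 0, 0, 0, 0, 0, 0, 0]
  claw: 0.7

```text
time: 17.9
eef_pos: [580.3, 69.7, 64.0]
eef_rot: [-0.147, 0.989, 0.001, 0.002]
wrist_force: [0.6, -0.3, 0.1]
width: 60.1
```

Call:
jog_arm:
  deltas: [0, 0, -0.01, 0, 0, 0, 0, 0, -0.03, 0, 0, 0, 0, 0, -0.035, 0, 0, 0, 0, 0, -0.035, 0, 0, 0, 0, 0, 0, 0, 0, 0]

```text
time: 18.4
eef_pos: [579.3, 69.0, 179.4]
eef_rot: [-0.147, 0.989, 0.0, 0.001]
wrist_force: [1.7, -0.1, -0.4]
width: 61.4
```

Run:
```python
from look import *
delta([579.1,69.6,120],0.3)
look("side14",(285,160,345,210),12)
```

```text
t 18.4 pos [579.34  68.99 179.45] F [ 1.74 -0.15 -0.35] w 61.38
shift [ 0.2   0.61 59.45] turn [ 0.0007  0.0023 -0.0058]
```

View pics/side14c.png

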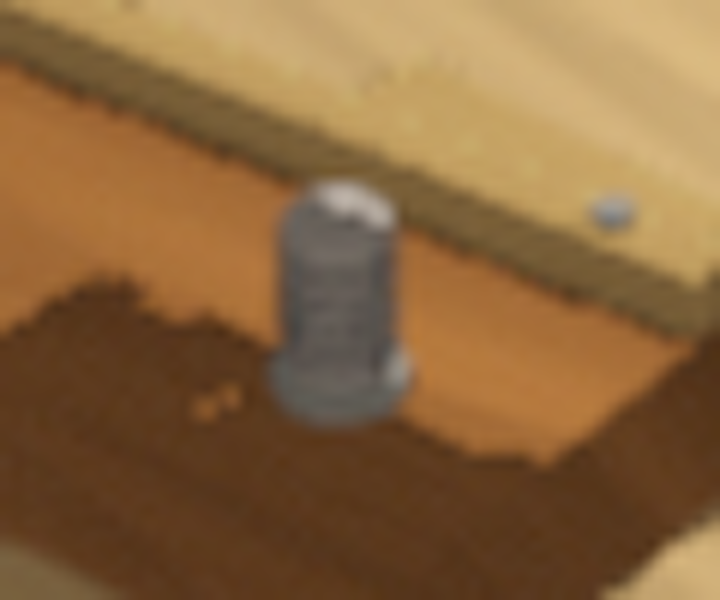

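Call:
jog_arm:
  deltas: [0, 0, 0.02, 0, 0, 0, 0, 0, 0.02, 0, 0, 0, 0, 0, 0.02, 0, 0, 0, 0, 0, 0, 0, 0, 0, 0, 0, 0, 0, 0, 0, 0, 0, 0, 0, 0, 0]
  claw: 0
  newtons: 10

```text
time: 19.05
eef_pos: [576.8, 69.0, 115.3]
eef_rot: [-0.147, 0.989, 0.001, -0.001]
wrist_force: [0.3, -0.2, -0.3]
width: 17.0
```

Run:
```python
from look import *
delta([578.7,69.3,104],0.3)
```

```text
t 19.05 pos [576.83  68.96 115.34] F [ 0.32 -0.24 -0.26] w 17.04
shift [-1.9  -0.23 11.33] turn [ 0.0014 -0.0017 -0.0054]
```

Call:
jog_arm:
  deltas: [-0.001, 0, 0.005, 0, 0, 0, 0, 0, 0.005, 0, 0, 0, 0, 0, 0.001, 0, 0, 0, 0, 0, 0, 0, 0, 0]

```text
time: 19.45
eef_pos: [579.0, 69.5, 105.4]
eef_rot: [-0.147, 0.989, 0.001, 0.001]
wrist_force: [-0.6, -0.2, 0.3]
width: 0.2
```

Call:
jog_arm:
  deltas: [0, 0, 0.0015, 0, 0, 0, 0, 0, 0.0015, 0, 0, 0]

```text
time: 19.65
eef_pos: [579.3, 69.5, 102.7]
eef_rot: [-0.147, 0.989, 0.001, 0.001]
wrist_force: [0.3, -0.2, -0.1]
width: 0.7
```

Call:
jog_arm:
  deltas: [0, 0, 0.0015, 0, 0, 0, 0, 0, 0.0015, 0, 0, 0]

```text
time: 19.85
eef_pos: [579.4, 69.5, 99.5]
eef_rot: [-0.147, 0.989, 0.001, 0.001]
wrist_force: [0.1, -0.1, -0.2]
width: 0.3
```

Call:
jog_arm:
  deltas: [0, 0, 0.0015, 0, 0, 0, 0, 0, 0.001, 0, 0, 0]

```text
time: 20.05
eef_pos: [579.3, 69.5, 96.7]
eef_rot: [-0.147, 0.989, 0.001, 0.001]
wrist_force: [0.0, -0.5, 0.0]
width: 0.6
```

Call:
jog_arm:
  deltas: [0, 0, 0.001, 0, 0, 0]

```text
time: 20.15
eef_pos: [579.3, 69.5, 95.6]
eef_rot: [-0.147, 0.989, 0.001, 0.001]
wrist_force: [0.3, -0.4, 0.4]
width: 0.7
```

Call:
jog_arm:
  deltas: [0, 0, 0.001, 0, 0, 0]

```text
time: 20.25
eef_pos: [579.6, 69.5, 95.3]
eef_rot: [-0.147, 0.989, 0.001, 0.001]
wrist_force: [-4.7, -0.4, 14.7]
width: 0.7
```

Call:
jog_arm:
  deltas: [0, 0, -0.003, 0, 0, 0, 0, 0, -0.02, 0, 0, 0, 0, 0, -0.035, 0, 0, 0, 0, 0, -0.04, 0, 0, 0, 0, 0, -0.04, 0, 0, 0, 0.04, 0, 0, 0, 0, 0, 0.04, 0, 0, 0, 0, 0, 0.04, 0, 0, 0, 0, 0, 0.04, 0, 0, 0, 0, 0, 0, 0, 0, 0, 0, 0]

```text
time: 21.25
eef_pos: [421.8, 21.5, 238.5]
eef_rot: [-0.147, 0.989, 0.001, 0.002]
wrist_force: [1.1, -0.2, -0.1]
width: 0.5
```

Run:
```python
from look import *
delta([578.7,69.3,104],0.3)
look("side15",(285,160,345,210),12)
look("top15",(220,130,440,280),3,"top")
```

```text
t 21.25 pos [421.82  21.47 238.51] F [ 1.06 -0.15 -0.06] w 0.49
shift [-1.6337e+02  5.0000e-02  1.3529e+02] turn [ 0.0008  0.0047 -0.005 ]
```

View pics/side15c.png

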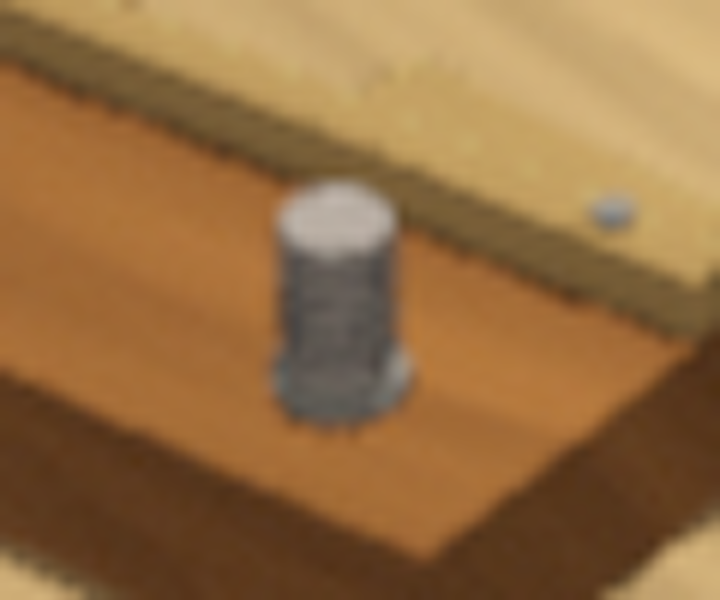

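View pics/side15.png

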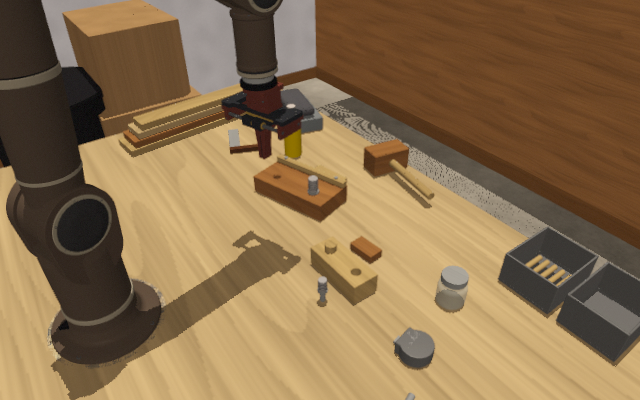

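The pin stands flush in socket B at about (313, 185) in the side view. The peg, small pin, glue bottle, jar and scraps look unmoved, and the gripper is clear.

Run:
```python
from cell import r
print(r.close_job(), r.get_obs()['time'])
```

```text
the job is handed in; nothing more can be done
the job is handed in; nothing more can be done
```

I took the large ribbed pin from the rack, pushed it home in socket B (the block's -y socket), and the catch held when I tugged the knob. The pin was left standing fully home there, so I didn't need socket A. I handed the job in at about 21 s, and the system gives no verdict.

- **Insertion:** it took about 12 N of push to pass the catch. The pin then stopped hard on its flange at about 14 N.
- **Tug:** the catch held for about 2.5 s at 10 N or more, including a steady second at roughly 11–14 N. The force crept up to about 17–18 N twice before I eased it back. That is more than the 12 N you asked for, but no reading reached 20 N.
- **Sideways load:** the tug was not perfectly straight up. I read 1–5 N sideways, and the gripper sat about 1 mm off in x.
- **Reseating:** I pushed the pin home again to about 17 N, but the gripper rose about 1 mm just before I let go. I then pressed on the knob top with the shut fingers to about 15 N, and it met a hard stop without moving.
- **Height mismatch:** contact on the knob top came at about 95.5 mm instead of the nominal 97 mm. I took this as a small offset at the gripper tip.
- **Final picture:** the flange lies on the block, and the other things look where they were. I judged that by eye from the side view. I also took a top view but did not look at it.
- **Cameras:** the two cameras disagreed by about 3–7 mm on positions, so I lined the pin up over the socket using the side view and the force readings.

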